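Index the dish turntable one station and seat it back on its pawl

ROBOT

A 6-joint arm with a two-finger parallel gripper is mounted at the origin on a cart in front of the work surface, level with it; the furniture and walls round the work are solid. World frame = base frame: x ahead of the robot, y to its left, z up, the work surface at z = 0. Lengths are in mm, angles in rad, forces in N, time in s.
With the tool pointing down it reaches from about 325 to 900 mm from the base axis. Payload 3.5 kg.
Tool frame: the origin (TCP) lies at the very end of the fingers, on their centre line; the grasp point (between the pads) lies 19 mm behind it (arm.pinch_z is the z of the grasp point in the tool frame, in mm); z points along the fingers, y is the direction in which the jaws open and shut (so a half turn about z gives the same grasp; the last joint's range is limited). The gripper opens to 85 mm and grips with 20 to 120 N. Pads are 22 mm wide; open, the fingers measure 114 mm over their backs; the gripper's body (76 mm by 85 mm) begins 54 mm behind the grasp point. The pads swing forward as they close: fully open they stand 13 mm farther back than shut.
Start: joints at [1.199, 0.276, -0.026, 1.268, 0, 1.467], TCP at [165.991, 602.552, 231.313] pointing down, gripper open.
Joint ranges: [-3.12, 3.12], [-0.85, 1.88], [-1.08, 1.24], [-1.95, 2.15], [-1.57, 1.53], [-3.14, 3.14]. Speed limits (rad/s): [2.57, 2.57, 3.14, 3.14, 3.14, 3.14].

INTERFACE

Orientations are given as a 3x3 rotation matrix whose columns are the frame's x, y, z axes.
In Python, from plant import readout, eyes, workorder, arm gives the robot as it stands.
- The arm moves only by the tool move_arm, never from a script. Its argument "targets" is a list of rows, each an object of numbers: "dx", "dy", "dz": the shift along the tool's x, y, z in mm; "ax", "ay", "az": the turn, a rotation vector about the tool's x, y, z in rad; "grip": the gripper command: -1 is fully open, 1 is shut, values between are in proportion. In form: [{"dx": .., "dy": .., "dz": .., "ax": .., "ay": .., "az": .., "grip": ..}, ...]. A call has 1 to 10 rows; each row is the pose to reach, as a shift and turn from the pose commanded when the call began, along the tool's axes at that moment; what a row does not reach only later rows make up. A row lasts 1/10 s, in which the tool goes at most 50 mm and 8.59 degrees, less where a joint would pass 70% of its speed; a pose out of reach is approached as far as the arm can. A call with a gripper value outside its range is refused whole. The fingers move at their own pace and stop on an object; the grip force is fixed at half the most. Time passes only in rows, so rows that repeat a pose let the fingers close. It gives the time, the measured TCP pose, the force and the opening at its end, in the units of the state.
- readout.get_obs(): the state, without advancing time (a new reading comes with each control period).
- eyes.camera(name): name is "scene" or "top"; returns a dict with "color" (384x512x3 uint8, red, green, blue), "range_z" (384x512 float32, mm along the optical axis (not along the pixel's ray), 0 where there is no reading), "fx", "fy", "cx", "cy" (pixels), "dist" ([k1, k2, p1, p2, k3] as OpenCV has them; the pictures are not rectified), "rvec" (rotation vector, rad) and "tvec" (3), from world to camera coordinates, as OpenCV has them. Camera axes: x right, y down, z forward; pixel columns grow to the right and rows downward; lengths in mm; the calibration is good to about 2 mm. A picture is of the moment at which its call begins.
- workorder.hand_in(): hands the job in, once; it reports no verdict.
The state is a dict: "time": time; "joint_pos": joint angles; "joint_vel": joint speeds; "effort": joint torques, N m; "eef_pos": TCP position; "eef_rot": TCP orientation; "force": force on the tool from outside, world axes, zero at the start; "torque": the same for the moment, N m; "gripper_width": opening from 0.0 (shut) to 1.0 (fully open).
Only numpy, scipy, OpenCV 4.12 (cv2) and the standard library are available. Lean on these libraries where they do the work, as an engineer would, in place of code of your own. Each camera call takes 0.05 s, during which the arm holds its last target.

TASK

Push the dish turntable counter-clockwise (seen from above) by one station, until the spring pawl clicks in behind the next ratchet tooth. Then turn it gently back until that tooth bears on the pawl and keep it pressed there for about a second with a light push of about 10 N on a post (it must never be over-pressed: 20 N is too much), then ease off slowly and leave it with the tooth still bearing on the pawl. The dishes must stay in their pockets and everything else must stay where it stands.

Things in the scene. Friction and masses are not known exactly. Their poses are not given: they have to be found in the camera images.
- indexer: The fixed base of the index table: a grey plate 200 x 200 x 12 mm with a tongue on its +y side that carries the pawl block. Origin: underside of the plate, on the turntable's axis. z up.
- table_axis (a point): Point on the turntable's axis at the top face of its aluminium disc, 40 mm above the bench; turns with the disc. Disc radius 125 mm, thickness 13 mm. It has six dish pockets, each ringed by four 9 mm high pins, with centres at radius 68 mm, at 0, 60, 120 .. degrees from the point's x axis. In the middle stands a hub 13 mm high.
- post_top (a point): Centre of the top of one of the six like steel posts on the turntable, by any of which it can be pushed: 14 mm diameter, 60 mm high (tops 100 mm above the bench), centres at radius 105 mm, at 30 (this one), 90, 150 .. degrees from the x axis of table_axis, midway between pockets.
- turntable (a joint): Angle of the turntable about its upright axis in rad: 0 at the start, growing counter-clockwise seen from above; one station is 1.047. The pawl clicks in behind the next tooth somewhere between 0.88 and 1.12; turned back, the tooth meets the pawl somewhere from 0.85 to 1.045 (it differs each time and must be felt). Bearing friction 0.15 N m, viscous drag 0.2 N m s/rad.
- pawl_lift (a joint): How far the pawl is pushed outward, in m: 0 when dropped in behind a tooth, about 0.012 on a tooth's tip. The pawl is a dark bar with a round nose at radius 130 mm on the base's +y side, in a grey block that is clamped up to 12 mm either way along the rim. Six ratchet teeth on the rim (out to radius 138 mm) pass it counter-clockwise only; climbing a ramp takes up to 10 N more at a post.
- pawl_seat (a joint): How far a tooth that bears on the pawl pushes it sideways (clockwise along the rim) on its buffer spring, in m: 0 when nothing bears on it, 3 N per mm at radius 130 mm, so 10 N at a post, less the bearing's friction, is some 2.3 mm. 1.5 to 3.8 mm is a light push; over 5 mm is over-pressed. Eased off slowly, friction keeps some 0.4 mm; let go suddenly, the spring may throw the table off.
- petri_0: Clear round lidded dish, 58 mm diameter, 16 mm high, loose in a pocket of the turntable. Origin: centre of its underside.
- petri_1: A second dish just like it, in another pocket. Origin: centre of its underside.
- beaker: Clear beaker, 53 mm diameter, 70 mm high, standing on the bench; a bystander. Origin: centre of its underside.
- slide_box: Green slide box 34 x 87 x 35 mm on the bench; a bystander. Origin: centre of its underside.
- timer: White bench timer 62 x 66 x 17 mm on the bench; a bystander. Origin: centre of its underside.
There are look-alikes about, which are no part of the job. What is shaped like the petri_1 but orange or yellow is not meant.

How it is judged:
By the outcome, as a careful person would: the job done as asked, in the order asked, and still so for the second after the job is handed in, with the robot touching nothing.
It also fails if it takes over 64 s, if anything falls off the work surface, if the arm or the gripper's body presses on something with over 40 N, if the wrist force passes 120 N, or if a joint passes its speed limit or range.

## Working session

There is one attempt and no reset: what is moved stays moved. The work goes in short steps, Python scripts to look and compute and a tool call to move; the robot and the scene stay as the last step left them, time stands still between calls to the robot, and variables do not carry over. Pictures are saved under pics/ and viewed, and the job is handed in when it is done.

Besides the shell and the picture viewer there is one more tool, called by a JSON object that holds its "api" and its "payload". move_arm: Moves the arm, as the interface text tells. Its arguments: {"type":"object","properties":{"targets":{"type":"array","items":{"type":"object","properties":{"dx":{"type":"number"},"dy":{"type":"number"},"dz":{"type":"number"},"ax":{"type":"number"},"ay":{"type":"number"},"az":{"type":"number"},"grip":{"type":"number"}}}}},"required":["targets"]}

```bash
mkdir -p pics; ls; cat > h.py <<'E'
import numpy as np, cv2
from plant import readout, eyes, workorder, arm
def cam(n,save=None):
    c=eyes.camera(n)
    if save: cv2.imwrite('pics/'+save,c['color'][:,:,::-1])
    return c
def K(c): return np.array([[c['fx'],0,c['cx']],[0,c['fy'],c['cy']],[0,0,1.]])
def world(c):
    h,w=c['range_z'].shape
    v,u=np.mgrid[:h,:w]
    p=cv2.undistortPoints(np.stack([u,v],-1).reshape(-1,1,2).astype(float),K(c),np.array(c['dist'],float)).reshape(h,w,2)
    z=c['range_z'][...,None]
    P=np.concatenate([p*z,z],-1)
    R=cv2.Rodrigues(np.array(c['rvec'],float))[0]
    return (P-np.array(c['tvec']).ravel())@R
def proj(c,pts):
    return cv2.projectPoints(np.array(pts,float).reshape(-1,3),np.array(c['rvec'],float),np.array(c['tvec'],float),K(c),np.array(c['dist'],float))[0].reshape(-1,2)
E
python3 - <<'E'
from h import *
s=cam('scene','s0.png');t=cam('top','t0.png')
np.savez('c0.npz',sw=world(s),tw=world(t))
o=readout.get_obs()
for k,v in o.items(): print(k,np.round(v,3).tolist())
E
```

```text
pics
time 0.1
joint_pos [1.199, 0.277, -0.028, 1.268, 0.0, 1.467]
joint_vel [0.001, -0.001, 0.004, -0.0, 0.002, -0.0]
effort [0.0, -44.671, 29.613, 0.008, -0.0, 0.0]
eef_pos [165.713, 601.906, 230.245]
eef_rot [[-0.964, 0.266, -0.001], [0.266, 0.964, -0.002], [0.0, -0.002, -1.0]]
force [1.178, -0.597, 0.213]
torque [-0.002, 0.017, 0.028]
gripper_width 1.0
```

View pics/s0.png

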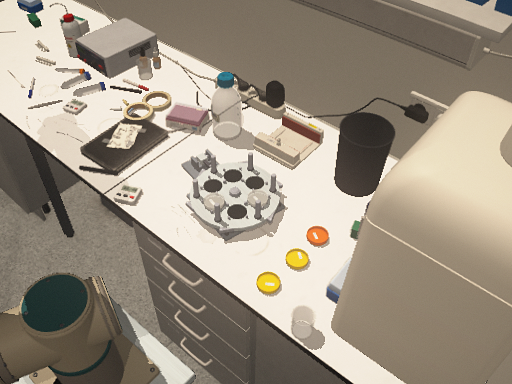

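View pics/t0.png

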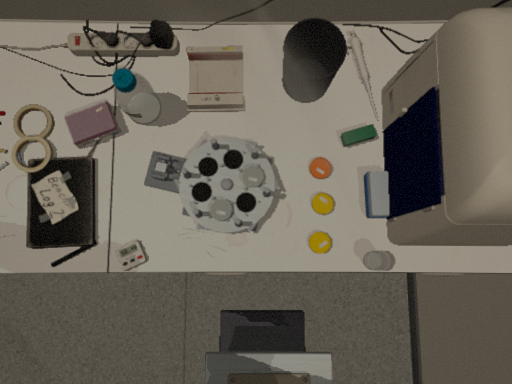

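```bash
python3 - <<'E'
from h import *
d=np.load('c0.npz');tw=d['tw'];sw=d['sw']
for n,p in dict(hub=(228,184),pawl=(165,170),timer=(131,255),beaker=(377,260),box=(359,135),bottle=(144,108),base=(262,350),orange=(320,168),lefttop=(5,40)).items(): print(n,np.round(tw[p[1],p[0]],0))
# hub/posts: points with z 85..110 near
c=tw[184,228]
for nm,w in (('t',tw),('s',sw)):
    m=(np.hypot(w[...,0]-c[0],w[...,1]-c[1])<150)&(w[...,2]>90)&(w[...,2]<112)
    n,l,st,ce=cv2.connectedComponentsWithStats(m.astype(np.uint8))
    for i in range(1,n):
        print(nm,st[i,4],ce[i].round(1),np.round(w[l==i].mean(0),1), np.round(np.median(w[l==i][:,2]),1))
im=cv2.imread('pics/t0.png')[120:250,130:300]
cv2.imwrite('pics/t0c.png',cv2.resize(im,None,fx=4.5,fy=4.5,interpolation=cv2.INTER_CUBIC))
im=cv2.imread('pics/s0.png')[140:245,170:300]
cv2.imwrite('pics/s0c.png',cv2.resize(im,None,fx=5.5,fy=5.5,interpolation=cv2.INTER_CUBIC))
E
```

```text
hub [573. 104.  56.]
pawl [612. 268.  39.]
timer [395. 353.  18.]
beaker [ 383. -282.    2.]
box [ 707. -238.   38.]
bottle [752. 309. 118.]
base [ 113.   12. -243.]
orange [ 623. -138.   15.]
lefttop [981. 719.  -2.]
t 27 [213.1 140.6] [675.2 139.5 100.5] 101.3
t 26 [254.  149.9] [652.   37.7  99.7] 100.5
t 29 [183.7 170.4] [599.7 210.7 100.3] 101.2
t 27 [266.4 189.7] [551.7   7.2 100.9] 101.5
t 28 [195.4 210.8] [499.7 180.2 100. ] 101.2
t 25 [237.  220.6] [475.9  78.9  99.9] 100.1
s 24 [250.  154.3] [671.7 137.   97.8] 97.8
s 27 [212.9 157. ] [596.3 208.   97.2] 97.7
s 25 [273.  175.4] [648.4  35.8  97.7] 98.0
s 28 [195.  181.5] [495.6 177.6  97. ] 97.3
s 31 [257.6 202.1] [547.7   5.   97.2] 98.4
s 30 [216.6 205.1] [471.6  76.4  97.5] 98.5
```

View pics/t0c.png

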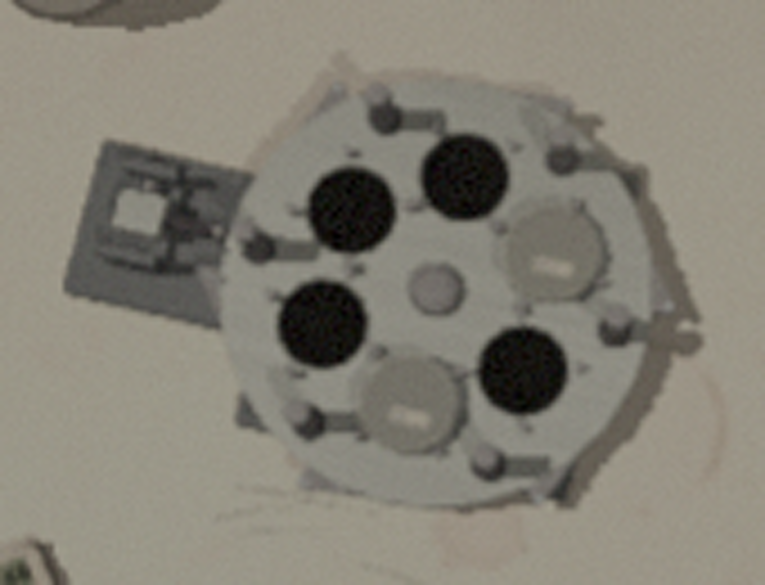

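View pics/s0c.png

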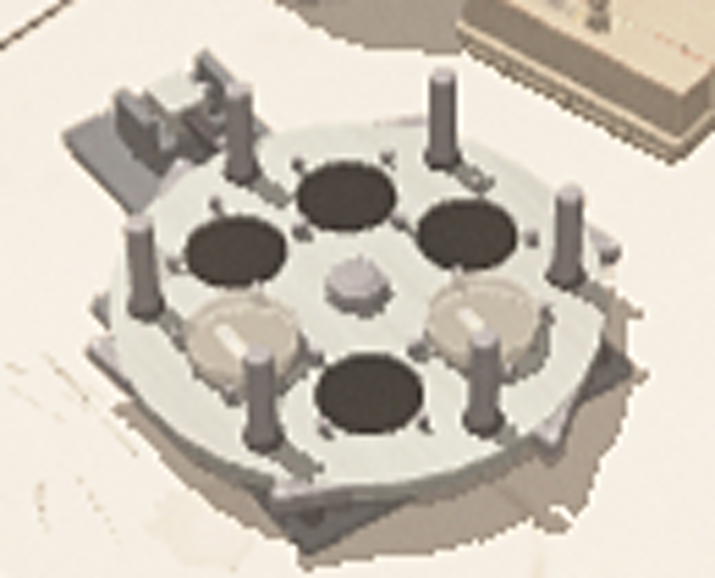

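```bash
python3 - <<'E'
from h import *
d=np.load('c0.npz');tw=d['tw'];sw=d['sw']
T=np.array([[675.2,139.5],[652,37.7],[599.7,210.7],[551.7,7.2],[499.7,180.2],[475.9,78.9]])
S=np.array([[671.7,137],[648.4,35.8],[596.3,208],[547.7,5],[495.6,177.6],[471.6,76.4]])
for P in (T,S,(T+S)/2):
    c=P.mean(0);q=P-c;a=np.degrees(np.arctan2(q[:,1],q[:,0]));print(c.round(1),np.hypot(*q.T).round(1),a.round(1),np.mean(np.mod(a,60)).round(2))
c=((T+S)/2).mean(0)
for nm,w in(('t',tw),('s',sw)):
    r=np.hypot(w[...,0]-c[0],w[...,1]-c[1]);print(nm,'disc z',np.percentile(w[...,2][(r<95)],[5,50,85,95,99]).round(1))
    ang=np.degrees(np.arctan2(w[...,1]-c[1],w[...,0]-c[0]))
    m=(r>128)&(r<220)&(abs(ang-77)<20);print('pawl z max',np.percentile(w[...,2][m],[50,90,99]).round(1))
print(arm.pinch_z,[x for x in dir(arm) if x[0]!='_'])
E
```

```text
[575.7 109. ] [104.1 104.5 104.5 104.6 104.1 104.2] [  17.   -43.1   76.7 -103.3  136.9 -163.2] 16.85
[571.9 106.6] [104.3 104.3 104.3 104.5 104.2 104.7] [  16.9  -42.8   76.5 -103.4  137.1 -163.2] 16.84
[573.8 107.8] [104.2 104.4 104.4 104.5 104.2 104.5] [  17.   -42.9   76.6 -103.3  137.  -163.2] 16.84
t disc z [37.6 41.9 54.6 57.7 60.3]
pawl z max [13.2 42.5 48.6]
s disc z [37.2 41.5 54.2 56.9 59.1]
pawl z max [14.5 43.4 47.9]
-18.700000000000003 ['IKError', 'pinch_z']
```

```bash
cat > plan.py <<'E'
import numpy as np,sys
from scipy.spatial.transform import Rotation as Ro
C=np.array([573.8,107.8]);P0=196.84;R=105.
def Rt(yaw): # tool y azimuth deg, z down
    y=np.radians(yaw);Y=np.array([np.cos(y),np.sin(y),0]);Z=np.array([0,0,-1.]);return np.c_[np.cross(Y,Z),Y,Z]
def pose(th,off,z,r=R): # th rad table angle of post; off mm tangential ccw lead of tool centre
    f=np.radians(P0)+th
    p=C+r*np.array([np.cos(f),np.sin(f)])+off*np.array([-np.sin(f),np.cos(f)])
    return np.r_[p,z],Rt(np.degrees(f)-90)
def row(p0,R0,p,R):
    d=R0.T@(p-p0);a=Ro.from_matrix(R0.T@R).as_rotvec();return np.round(d,1).tolist(),np.round(a,3).tolist()
E
python3 - <<'E'
from plan import *
R0=np.array([[-0.9640,0.266,0],[0.266,0.964,0],[0,0,-1]]);p0=np.array([165.991,602.552,231.313])
for z in(231,150,64): p,Rr=pose(0,0,z);print(p.round(1),row(p0,R0,p,Rr))
E
```

```text
[473.3  77.4 231. ] ([-435.9, -424.5, 0.3], [0.0, 0.0, -0.563])
[473.3  77.4 150. ] ([-435.9, -424.5, 81.3], [0.0, 0.0, -0.563])
[473.3  77.4  64. ] ([-435.9, -424.5, 167.3], [0.0, 0.0, -0.563])
```

{"api": "move_arm", "payload": {"targets": [{"dx":-435.9,"dy":-424.5,"dz":0.3,"ax":0,"ay":0,"az":-0.563,"grip":0.15},{"dx":-435.9,"dy":-424.5,"dz":0.3,"ax":0,"ay":0,"az":-0.563,"grip":0.15},{"dx":-435.9,"dy":-424.5,"dz":0.3,"ax":0,"ay":0,"az":-0.563,"grip":0.15},{"dx":-435.9,"dy":-424.5,"dz":0.3,"ax":0,"ay":0,"az":-0.563,"grip":0.15},{"dx":-435.9,"dy":-424.5,"dz":0.3,"ax":0,"ay":0,"az":-0.563,"grip":0.15},{"dx":-435.9,"dy":-424.5,"dz":0.3,"ax":0,"ay":0,"az":-0.563,"grip":0.15},{"dx":-435.9,"dy":-424.5,"dz":0.3,"ax":0,"ay":0,"az":-0.563,"grip":0.15},{"dx":-435.9,"dy":-424.5,"dz":0.3,"ax":0,"ay":0,"az":-0.563,"grip":0.15},{"dx":-435.9,"dy":-424.5,"dz":0.3,"ax":0,"ay":0,"az":-0.563,"grip":0.15},{"dx":-435.9,"dy":-424.5,"dz":0.3,"ax":0,"ay":0,"az":-0.563,"grip":0.15}]}}

```text
time: 1.1
eef_pos: [417.3, 172.0, 230.9]
eef_rot: [[-0.957, -0.29, -0.0], [-0.29, 0.957, 0.0], [0.0, 0.0, -1.0]]
force: [0.9, 0.4, 0.0]
gripper_width: 0.425
```

{"api": "move_arm", "payload": {"targets": [{"dx":-12,"dy":-50,"dz":0,"grip":0.15},{"dx":-25.3,"dy":-105.5,"dz":20,"grip":0.15},{"dx":-25.3,"dy":-105.5,"dz":60,"grip":0.15},{"dx":-25.3,"dy":-105.5,"dz":95,"grip":0.15},{"dx":-25.3,"dy":-105.5,"dz":95,"grip":0.15},{"dx":-25.3,"dy":-105.5,"dz":95,"grip":0.15}]}}

```text
$.targets[0]: bad value
```

```bash
python3 - <<'E'
from h import *
s=cam('scene','s1.png');t=cam('top','t1.png')
o=readout.get_obs()
for k,v in o.items(): print(k,np.round(v,3).tolist())
for n,a in (('t1',t),('s1',s)):
    p=proj(a,[473.3,77.4,100])[0].astype(int);print(p)
    im=a['color'][max(0,p[1]-60):p[1]+60,p[0]-80:p[0]+80,::-1]
    cv2.imwrite(f'pics/{n}c.png',cv2.resize(im,None,fx=4.5,fy=4.5,interpolation=cv2.INTER_CUBIC))
E
```

```text
time 1.2
joint_pos [0.242, -0.033, -0.38, 1.223, -0.002, -0.043]
joint_vel [0.092, -0.007, -0.014, 0.028, 0.064, 0.064]
effort [-1.852, -27.102, 29.09, -0.094, -0.319, -0.316]
eef_pos [419.655, 169.387, 230.95]
eef_rot [[-0.96, -0.282, 0.001], [-0.282, 0.96, -0.002], [-0.001, -0.002, -1.0]]
force [0.022, 0.976, -0.337]
torque [0.03, 0.036, 0.032]
gripper_width 0.424
[237 221]
[216 203]
```

View pics/t1c.png

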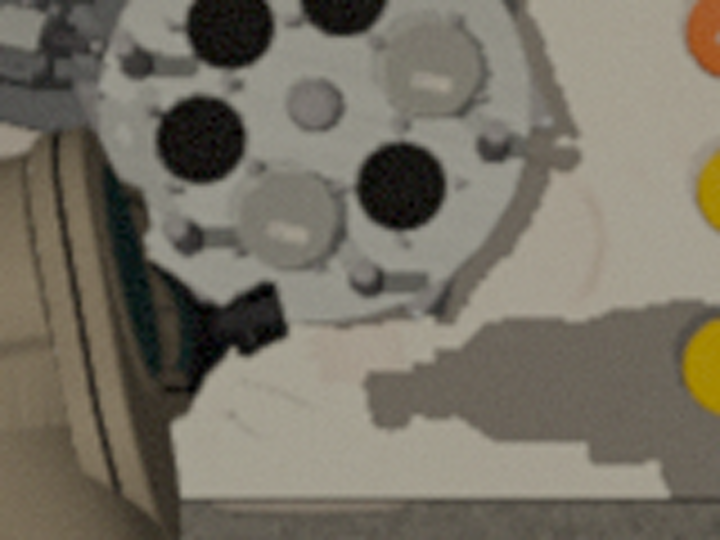

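View pics/s1c.png

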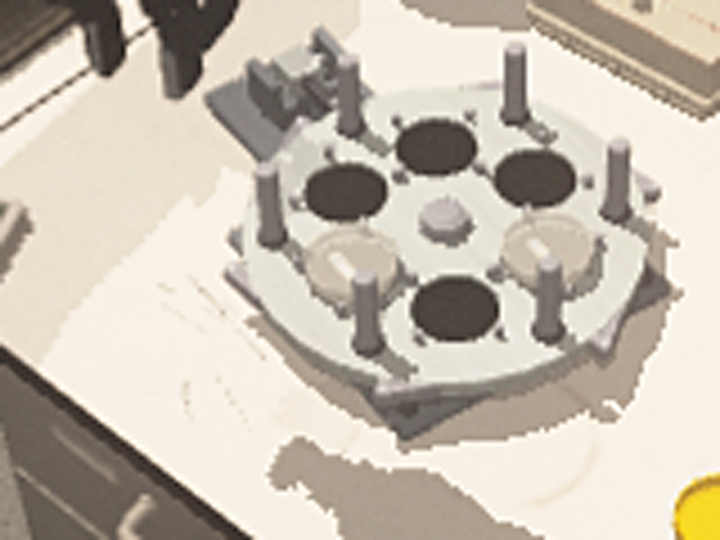

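{"api": "move_arm", "payload": {"targets": [{"dx":-12,"dy":-50,"dz":0,"ax":0,"ay":0,"az":0,"grip":0.15},{"dx":-25.3,"dy":-105.5,"dz":20,"ax":0,"ay":0,"az":0,"grip":0.15},{"dx":-25.3,"dy":-105.5,"dz":60,"ax":0,"ay":0,"az":0,"grip":0.15},{"dx":-25.3,"dy":-105.5,"dz":95,"ax":0,"ay":0,"az":0,"grip":0.15},{"dx":-25.3,"dy":-105.5,"dz":95,"ax":0,"ay":0,"az":0,"grip":0.15},{"dx":-25.3,"dy":-105.5,"dz":95,"ax":0,"ay":0,"az":0,"grip":0.15}]}}

```text
time: 1.8
eef_pos: [470.8, 80.9, 135.8]
eef_rot: [[-0.957, -0.291, -0.002], [-0.291, 0.957, 0.0], [0.002, 0.001, -1.0]]
force: [0.5, -0.9, 0.8]
gripper_width: 0.427
```

```bash
python3 - <<'E'
from h import *
s=cam('scene','s2.png');t=cam('top','t2.png')
o=readout.get_obs()
for k,v in o.items(): print(k,np.round(v,3).tolist())
for n,a in (('t2',t),('s2',s)):
    p=proj(a,[473.3,77.4,100])[0].astype(int);print(p)
    im=a['color'][max(0,p[1]-60):p[1]+60,p[0]-80:p[0]+80,::-1]
    cv2.imwrite(f'pics/{n}c.png',cv2.resize(im,None,fx=4.5,fy=4.5,interpolation=cv2.INTER_CUBIC))
E
```

```text
time 1.9
joint_pos [0.035, 0.09, -0.461, 1.017, 0.0, -0.26]
joint_vel [0.001, -0.012, 0.013, -0.004, 0.001, -0.002]
effort [-0.133, -30.631, 25.74, 0.073, -0.005, 0.002]
eef_pos [473.201, 81.117, 138.011]
eef_rot [[-0.957, -0.291, 0.003], [-0.291, 0.957, 0.0], [-0.003, -0.001, -1.0]]
force [1.001, 0.003, 0.444]
torque [-0.014, -0.024, -0.023]
gripper_width 0.426
[237 221]
[216 203]
```

View pics/s2c.png

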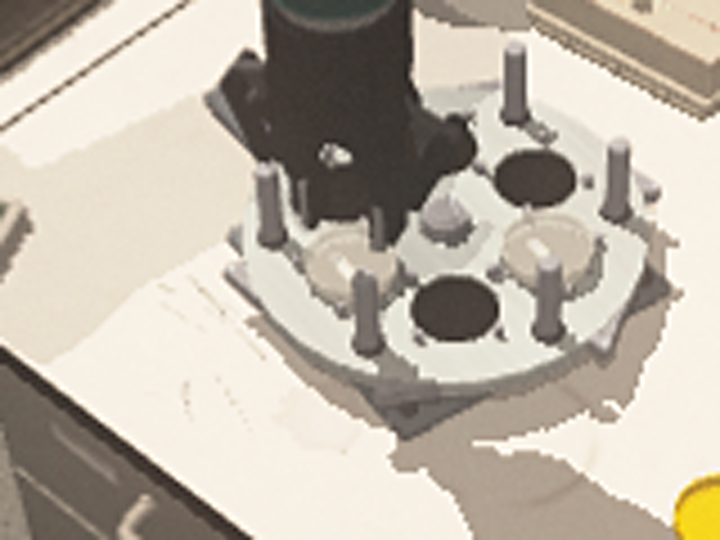

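{"api": "move_arm", "payload": {"targets": [{"dx":1,"dy":-3.5,"dz":10,"ax":0,"ay":0,"az":0,"grip":0.15},{"dx":1,"dy":-3.5,"dz":25,"ax":0,"ay":0,"az":0,"grip":0.15},{"dx":1,"dy":-3.5,"dz":40,"ax":0,"ay":0,"az":0,"grip":0.15},{"dx":1,"dy":-3.5,"dz":48,"ax":0,"ay":0,"az":0,"grip":0.15},{"dx":1,"dy":-3.5,"dz":48,"ax":0,"ay":0,"az":0,"grip":0.15}]}}

```text
time: 2.4
eef_pos: [471.3, 76.8, 87.5]
eef_rot: [[-0.957, -0.29, -0.001], [-0.29, 0.957, -0.0], [0.001, 0.0, -1.0]]
force: [0.2, 0.5, 0.3]
gripper_width: 0.422
```

```bash
python3 - <<'E'
from h import *
s=cam('scene','s3.png')
o=readout.get_obs()
for k in('eef_pos','force','gripper_width'): print(k,np.round(o[k],3).tolist())
im=s['color'][143:263,136:296,::-1]
cv2.imwrite('pics/s3c.png',cv2.resize(im,None,fx=4.5,fy=4.5,interpolation=cv2.INTER_CUBIC))
E
```

```text
eef_pos [471.9, 76.792, 88.188]
force [-0.248, -0.151, 0.474]
gripper_width 0.423
```

View pics/s3c.png

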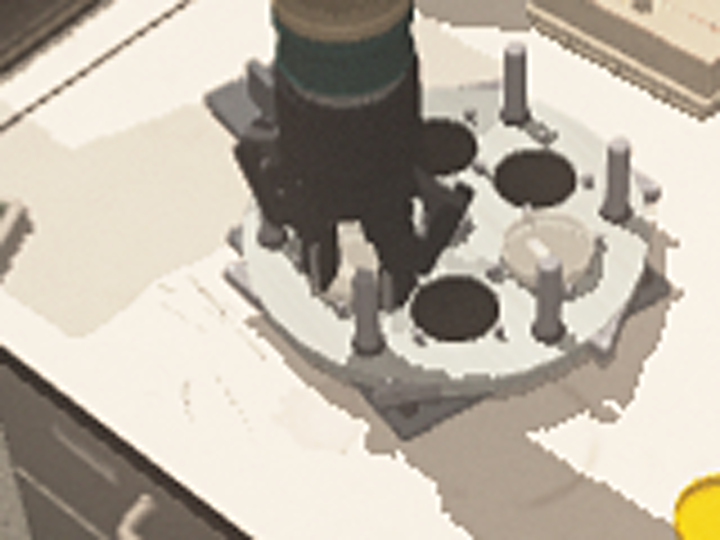

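{"api": "move_arm", "payload": {"targets": [{"dx":0,"dy":0,"dz":8,"ax":0,"ay":0,"az":0,"grip":0.15},{"dx":0,"dy":0,"dz":16,"ax":0,"ay":0,"az":0,"grip":0.15},{"dx":0,"dy":0,"dz":24,"ax":0,"ay":0,"az":0,"grip":0.15},{"dx":0,"dy":0,"dz":24,"ax":0,"ay":0,"az":0,"grip":0.15},{"dx":0,"dy":0,"dz":24,"ax":0,"ay":0,"az":0,"grip":0.15}]}}

```text
time: 2.95
eef_pos: [471.5, 76.7, 63.7]
eef_rot: [[-0.957, -0.29, -0.001], [-0.29, 0.957, -0.0], [0.001, 0.0, -1.0]]
force: [-0.6, -0.6, 0.1]
gripper_width: 0.427
```

```bash
python3 - <<'E'
from h import *
from plan import *
o=readout.get_obs()
for k in('eef_pos','force','gripper_width'): print(k,np.round(o[k],3).tolist())
# arc from commanded: off 0 at th=0 -> follow. r=106
p0,R0=pose(0,0,64,106)
for th in np.arange(.05,1.31,.05):
    p,Rr=pose(th,0,64,106);print(round(th,2),row(p0,R0,p,Rr))
E
```

```text
eef_pos [471.522, 76.7, 63.662]
force [-0.568, -0.553, 0.127]
gripper_width 0.427
0.05 ([-0.1, -5.3, 0.0], [0.0, 0.0, -0.05])
0.1 ([-0.5, -10.6, 0.0], [0.0, 0.0, -0.1])
0.15 ([-1.2, -15.8, 0.0], [0.0, 0.0, -0.15])
0.2 ([-2.1, -21.1, 0.0], [0.0, 0.0, -0.2])
0.25 ([-3.3, -26.2, 0.0], [0.0, 0.0, -0.25])
0.3 ([-4.7, -31.3, 0.0], [0.0, 0.0, -0.3])
0.35 ([-6.4, -36.3, 0.0], [0.0, 0.0, -0.35])
0.4 ([-8.4, -41.3, 0.0], [0.0, 0.0, -0.4])
0.45 ([-10.6, -46.1, 0.0], [0.0, 0.0, -0.45])
0.5 ([-13.0, -50.8, 0.0], [0.0, 0.0, -0.5])
0.55 ([-15.6, -55.4, 0.0], [0.0, 0.0, -0.55])
0.6 ([-18.5, -59.9, 0.0], [0.0, 0.0, -0.6])
0.65 ([-21.6, -64.1, 0.0], [0.0, 0.0, -0.65])
0.7 ([-24.9, -68.3, 0.0], [0.0, 0.0, -0.7])
0.75 ([-28.4, -72.3, 0.0], [0.0, 0.0, -0.75])
0.8 ([-32.1, -76.0, 0.0], [0.0, 0.0, -0.8])
0.85 ([-36.0, -79.6, 0.0], [0.0, 0.0, -0.85])
0.9 ([-40.1, -83.0, 0.0], [0.0, 0.0, -0.9])
0.95 ([-44.3, -86.2, 0.0], [0.0, 0.0, -0.95])
1.0 ([-48.7, -89.2, 0.0], [0.0, 0.0, -1.0])
1.05 ([-53.3, -91.9, 0.0], [0.0, 0.0, -1.05])
1.1 ([-57.9, -94.5, 0.0], [0.0, 0.0, -1.1])
1.15 ([-62.7, -96.8, 0.0], [0.0, 0.0, -1.15])
1.2 ([-67.6, -98.8, 0.0], [0.0, 0.0, -1.2])
1.25 ([-72.6, -100.6, 0.0], [0.0, 0.0, -1.25])
1.3 ([-77.6, -102.1, 0.0], [0.0, 0.0, -1.3])
```

{"api": "move_arm", "payload": {"targets": [{"dx":-0.1,"dy":-4.2,"dz":0,"ax":0,"ay":0,"az":-0.04,"grip":0.15},{"dx":-0.3,"dy":-8.5,"dz":0,"ax":0,"ay":0,"az":-0.08,"grip":0.15},{"dx":-0.8,"dy":-12.7,"dz":0,"ax":0,"ay":0,"az":-0.12,"grip":0.15},{"dx":-1.4,"dy":-16.9,"dz":0,"ax":0,"ay":0,"az":-0.16,"grip":0.15},{"dx":-2.1,"dy":-21.1,"dz":0,"ax":0,"ay":0,"az":-0.2,"grip":0.15},{"dx":-3.0,"dy":-25.2,"dz":0,"ax":0,"ay":0,"az":-0.24,"grip":0.15}]}}

```text
time: 3.55
eef_pos: [482.2, 54.0, 64.4]
eef_rot: [[-0.86, -0.511, 0.0], [-0.511, 0.86, 0.002], [-0.001, 0.002, -1.0]]
force: [-0.6, 2.5, 1.1]
gripper_width: 0.426
```

```bash
cat > st.py <<'E'
from h import *
from plan import *
o=readout.get_obs();q=o['eef_pos'][:2]-C;a=np.arctan2(q[1],q[0])
t=np.array([-np.sin(a),np.cos(a)])
print('t',round(o['time'],2),'th',round((a-np.radians(P0))%(2*np.pi),4),'r',round(np.hypot(*q),2),'z',round(o['eef_pos'][2],2),'Ftan(ccw+)',round(o['force'][:2]@t,2),'Frad',round(o['force'][:2]@q/np.hypot(*q),2),'Fz',round(o['force'][2],2),'w',round(o['gripper_width'],3),'yaw-th',round(((np.arctan2(o['eef_rot'][1][1],o['eef_rot'][0][1])+np.pi/2-a+np.pi)%(2*np.pi))-np.pi,4),'j6',round(o['joint_pos'][5],2))
E
python3 st.py
```

```text
t 3.55 th 0.2369 r 106.26 z 64.38 Ftan(ccw+) -2.44 Frad -0.74 Fz 1.09 w 0.426 yaw-th 0.0054 j6 -0.56
```

Contact is made (about 2.4 N against the push). Continuing along the arc.

{"api": "move_arm", "payload": {"targets": [{"dx":-0.1,"dy":-4.2,"dz":0,"ax":0,"ay":0,"az":-0.04,"grip":0.15},{"dx":-0.3,"dy":-8.5,"dz":0,"ax":0,"ay":0,"az":-0.08,"grip":0.15},{"dx":-0.8,"dy":-12.7,"dz":0,"ax":0,"ay":0,"az":-0.12,"grip":0.15},{"dx":-1.4,"dy":-16.9,"dz":0,"ax":0,"ay":0,"az":-0.16,"grip":0.15},{"dx":-2.1,"dy":-21.1,"dz":0,"ax":0,"ay":0,"az":-0.2,"grip":0.15},{"dx":-3.0,"dy":-25.2,"dz":0,"ax":0,"ay":0,"az":-0.24,"grip":0.15},{"dx":-4.1,"dy":-29.3,"dz":0,"ax":0,"ay":0,"az":-0.28,"grip":0.15},{"dx":-5.4,"dy":-33.3,"dz":0,"ax":0,"ay":0,"az":-0.32,"grip":0.15},{"dx":-6.8,"dy":-37.3,"dz":0,"ax":0,"ay":0,"az":-0.36,"grip":0.15}]}}

```text
time: 4.45
eef_pos: [506.2, 25.1, 64.3]
eef_rot: [[-0.625, -0.781, -0.002], [-0.781, 0.625, 0.001], [0.0, 0.002, -1.0]]
force: [-1.7, -0.0, 1.7]
gripper_width: 0.426
```

```bash
python3 st.py
```

```text
t 4.45 th 0.5917 r 106.76 z 64.26 Ftan(ccw+) -1.32 Frad 1.1 Fz 1.68 w 0.426 yaw-th 0.0105 j6 -0.97
```

{"api": "move_arm", "payload": {"targets": [{"dx":-0.1,"dy":-4.2,"dz":0,"ax":0,"ay":0,"az":-0.04,"grip":0.15},{"dx":-0.3,"dy":-8.5,"dz":0,"ax":0,"ay":0,"az":-0.08,"grip":0.15},{"dx":-0.8,"dy":-12.7,"dz":0,"ax":0,"ay":0,"az":-0.12,"grip":0.15},{"dx":-1.4,"dy":-16.9,"dz":0,"ax":0,"ay":0,"az":-0.16,"grip":0.15},{"dx":-2.1,"dy":-21.1,"dz":0,"ax":0,"ay":0,"az":-0.2,"grip":0.15},{"dx":-3.0,"dy":-25.2,"dz":0,"ax":0,"ay":0,"az":-0.24,"grip":0.15},{"dx":-4.1,"dy":-29.3,"dz":0,"ax":0,"ay":0,"az":-0.28,"grip":0.15},{"dx":-5.4,"dy":-33.3,"dz":0,"ax":0,"ay":0,"az":-0.32,"grip":0.15}]}}

```text
time: 5.25
eef_pos: [530.8, 10.6, 63.7]
eef_rot: [[-0.347, -0.938, -0.011], [-0.938, 0.346, 0.006], [-0.002, 0.012, -1.0]]
force: [-12.9, 6.5, 12.5]
gripper_width: 0.427
```

```bash
python3 st.py; python3 - <<'E'
from h import *
s=cam('scene','s4.png')
im=s['color'][123:243,136:296,::-1]
cv2.imwrite('pics/s4c.png',cv2.resize(im,None,fx=4.5,fy=4.5,interpolation=cv2.INTER_CUBIC))
s=cam('top','t4.png')
im=s['color'][120:250,130:300,::-1]
cv2.imwrite('pics/t4c.png',cv2.resize(im,None,fx=4.5,fy=4.5,interpolation=cv2.INTER_CUBIC))
E
```

```text
t 5.25 th 0.8603 r 106.25 z 63.74 Ftan(ccw+) -14.44 Frad -0.67 Fz 12.53 w 0.427 yaw-th 0.0628 j6 -1.32
```

View pics/s4c.png

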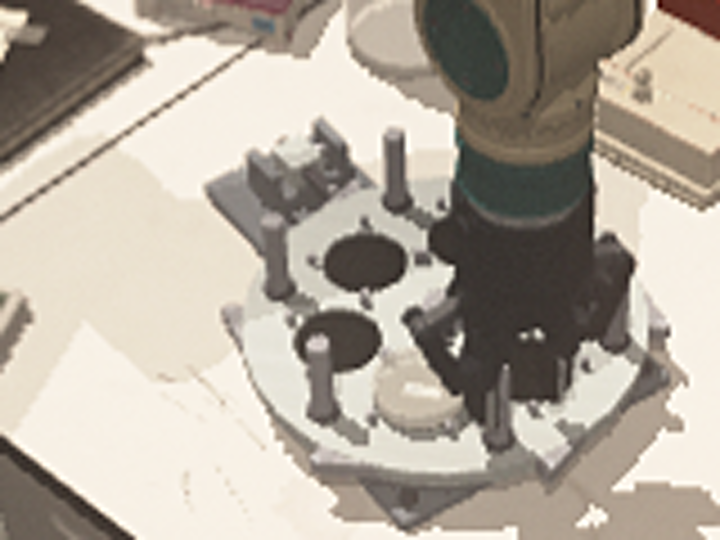

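View pics/t4c.png

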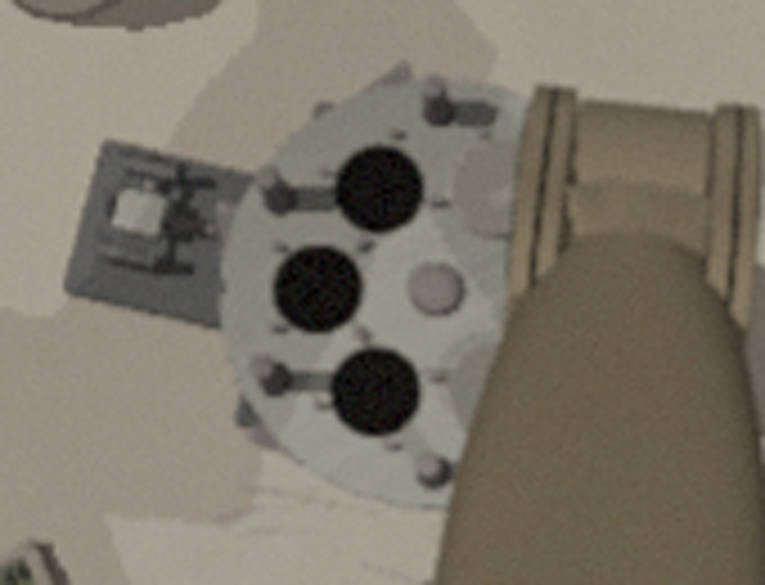

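{"api": "move_arm", "payload": {"targets": [{"dx":0,"dy":-2.1,"dz":-0.5,"ax":0,"ay":0,"az":-0.02,"grip":0.15},{"dx":-0.1,"dy":-4.2,"dz":-1,"ax":0,"ay":0,"az":-0.04,"grip":0.15}]}}

```text
time: 5.55
eef_pos: [533.1, 9.9, 63.8]
eef_rot: [[-0.309, -0.951, -0.014], [-0.951, 0.309, 0.007], [-0.002, 0.015, -1.0]]
force: [-12.6, 7.2, 7.1]
gripper_width: 0.425
```

```bash
python3 st.py
```

```text
t 5.55 th 0.8833 r 106.02 z 63.8 Ftan(ccw+) -14.37 Frad -1.81 Fz 7.06 w 0.425 yaw-th 0.0791 j6 -1.36
```

{"api": "move_arm", "payload": {"targets": [{"dx":0,"dy":-2.1,"dz":-0.2,"ax":0,"ay":0,"az":-0.02,"grip":0.15},{"dx":-0.1,"dy":-4.2,"dz":-0.4,"ax":0,"ay":0,"az":-0.04,"grip":0.15},{"dx":-0.2,"dy":-6.4,"dz":-0.5,"ax":0,"ay":0,"az":-0.06,"grip":0.15}]}}

```text
time: 5.85
eef_pos: [537.1, 8.7, 63.7]
eef_rot: [[-0.252, -0.968, -0.018], [-0.968, 0.251, 0.008], [-0.003, 0.019, -1.0]]
force: [-16.4, 8.7, 10.2]
gripper_width: 0.43
```

```bash
python3 st.py
```

```text
t 5.85 th 0.9219 r 105.69 z 63.66 Ftan(ccw+) -18.42 Frad -2.45 Fz 10.16 w 0.43 yaw-th 0.1008 j6 -1.42
```

```bash
cat > ang.py <<'E'
from h import *
import sys
n=sys.argv[1]
for nm in('top','scene'):
    c=cam(nm,f'{nm}_{n}.png');w=world(c)
    cen=np.array([575.7,109.]) if nm=='top' else np.array([571.9,106.6])
    r=np.hypot(w[...,0]-cen[0],w[...,1]-cen[1])
    m=(r>92)&(r<116)&(w[...,2]>90)&(w[...,2]<106)
    k,l,st,ce=cv2.connectedComponentsWithStats(m.astype(np.uint8))
    for i in range(1,k):
        if 18<st[i,4]<40:
            p=w[l==i].mean(0)[:2]-cen;print(nm,st[i,4],ce[i].round(0),'r',np.hypot(*p).round(1),'ang',np.degrees(np.arctan2(p[1],p[0])).round(1),'th',np.radians((np.degrees(np.arctan2(p[1],p[0]))-16.84)%60).round(3))
    im=c['color'][125:250,130:300,::-1]
    cv2.imwrite(f'pics/{nm}_{n}c.png',cv2.resize(im,None,fx=4.5,fy=4.5,interpolation=cv2.INTER_CUBIC))
E
python3 ang.py 5
```

```text
top 29 [223. 139.] r 104.2 ang 2.9 th 0.804
top 29 [188. 161.] r 104.4 ang 62.8 th 0.802
top 29 [189. 203.] r 104.7 ang 122.7 th 0.8
top 30 [227. 222.] r 104.2 ang -177.2 th 0.802
scene 23 [221. 154.] r 104.3 ang 62.9 th 0.804
scene 28 [196. 175.] r 104.3 ang 122.8 th 0.802
scene 35 [260. 201.] r 105.6 ang -99.0 th 0.072
scene 28 [208. 202.] r 105.5 ang -177.1 th 0.804
```

View pics/scene_5c.png

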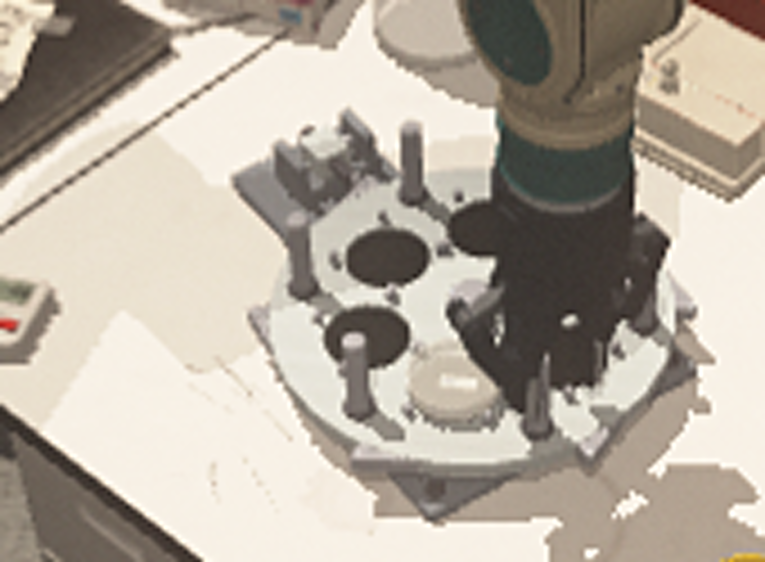

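View pics/top_5c.png

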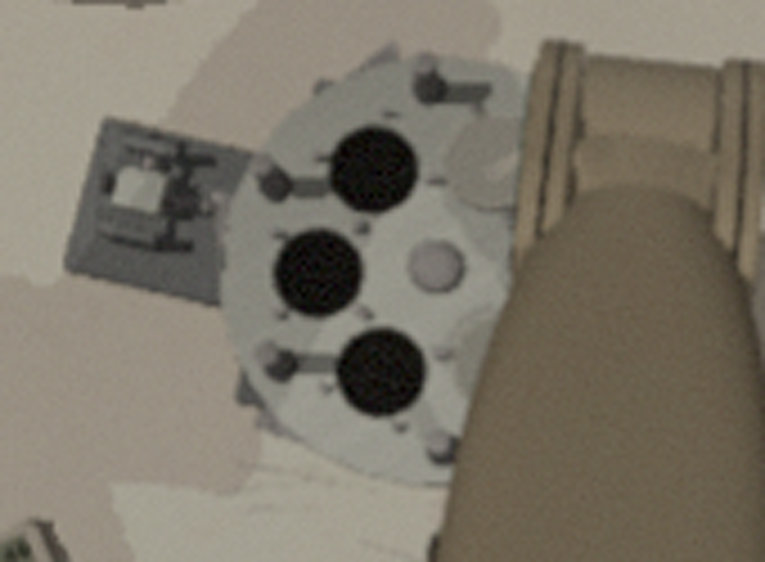

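{"api": "move_arm", "payload": {"targets": [{"dx":0,"dy":-2.1,"dz":-0.2,"ax":0,"ay":0,"az":-0.01,"grip":0.15},{"dx":-0.1,"dy":-4.2,"dz":-0.4,"ax":0,"ay":0,"az":-0.02,"grip":0.15},{"dx":-0.2,"dy":-6.4,"dz":-0.5,"ax":0,"ay":0,"az":-0.04,"grip":0.15}]}}

```text
time: 6.25
eef_pos: [540.7, 7.4, 63.5]
eef_rot: [[-0.213, -0.977, -0.023], [-0.977, 0.213, 0.008], [-0.003, 0.024, -1.0]]
force: [-20.3, 8.0, 11.9]
gripper_width: 0.426
```

```bash
python3 st.py;python3 ang.py 6
```

```text
t 6.25 th 0.958 r 105.71 z 63.53 Ftan(ccw+) -21.77 Frad -1.22 Fz 11.93 w 0.426 yaw-th 0.1046 j6 -1.47
top 27 [222. 139.] r 104.8 ang 5.1 th 0.843
top 27 [187. 162.] r 104.3 ang 65.0 th 0.841
top 26 [190. 204.] r 104.4 ang 125.1 th 0.842
top 27 [228. 222.] r 104.7 ang -175.2 th 0.836
scene 25 [219. 154.] r 105.5 ang 65.3 th 0.846
scene 26 [195. 176.] r 105.7 ang 125.2 th 0.843
scene 34 [262. 200.] r 105.2 ang -96.5 th 0.117
scene 28 [210. 202.] r 104.4 ang -175.1 th 0.838
```

```bash
python3 - <<'E'
from h import *
o=readout.get_obs()
for k in('eef_pos','force','torque','effort','joint_pos'): print(k,np.round(o[k],3).tolist())
E
python3 -c "
import cv2
for n in ('scene_6','scene_5'):
    im=cv2.imread(f'pics/{n}.png')[150:240,200:300];cv2.imwrite(f'pics/{n}d.png',cv2.resize(im,None,fx=6.5,fy=6.5,interpolation=cv2.INTER_CUBIC))"
```

```text
eef_pos [541.075, 7.214, 63.582]
force [-19.037, 7.252, 11.313]
torque [1.467, 3.813, -0.038]
effort [-4.145, -36.805, 33.113, -7.166, -1.438, -0.082]
joint_pos [-0.109, 0.29, -0.393, 0.911, 0.005, -1.465]
```

View pics/scene_6d.png

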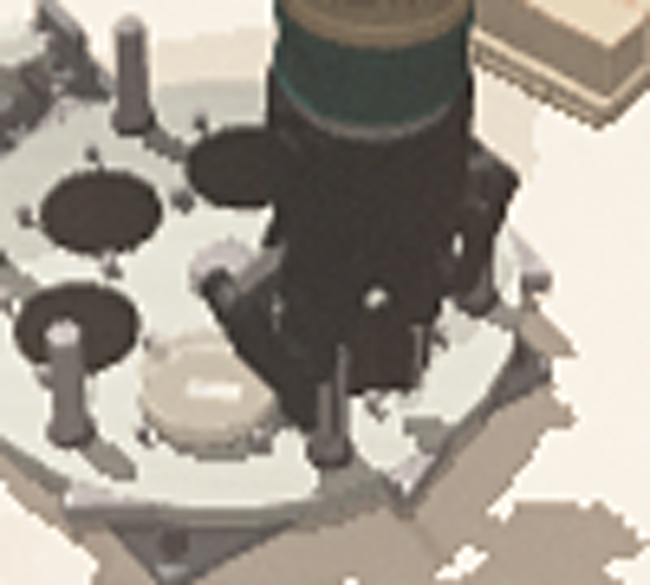

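View pics/top_6c.png

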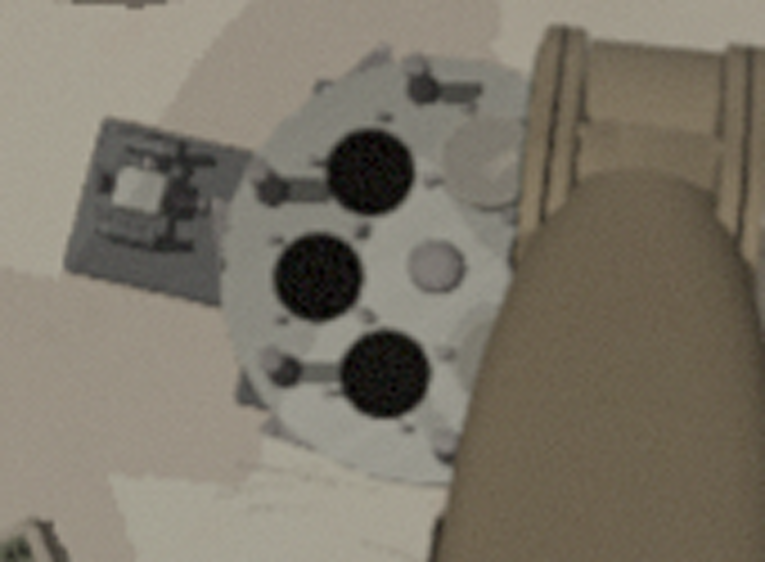

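```bash
python3 -c "
import cv2,numpy as np
L=[]
for n in ('t0','t4','top_5','top_6'):
    im=cv2.imread(f'pics/{n}.png')[135:200,140:205];L.append(cv2.resize(im,(395,295),interpolation=cv2.INTER_CUBIC))
cv2.imwrite('pics/pw.png',np.vstack([np.hstack(L[:2]),np.hstack(L[2:])]))
L=[]
for n in ('s0','s4','scene_5','scene_6'):
    im=cv2.imread(f'pics/{n}.png')[140:190,175:240];L.append(cv2.resize(im,(395,295),interpolation=cv2.INTER_CUBIC))
cv2.imwrite('pics/pws.png',np.vstack([np.hstack(L[:2]),np.hstack(L[2:])]))
"
```

```text
(no output)
```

View pics/pw.png

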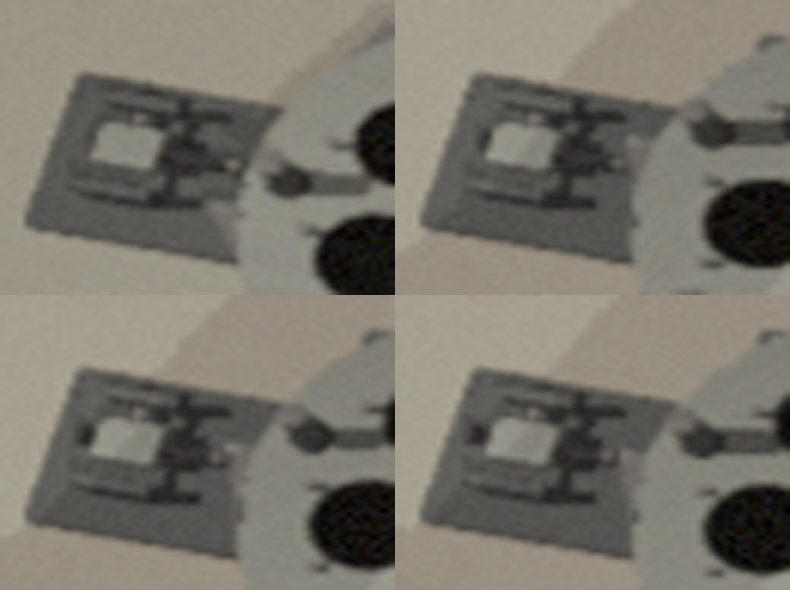

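View pics/pws.png

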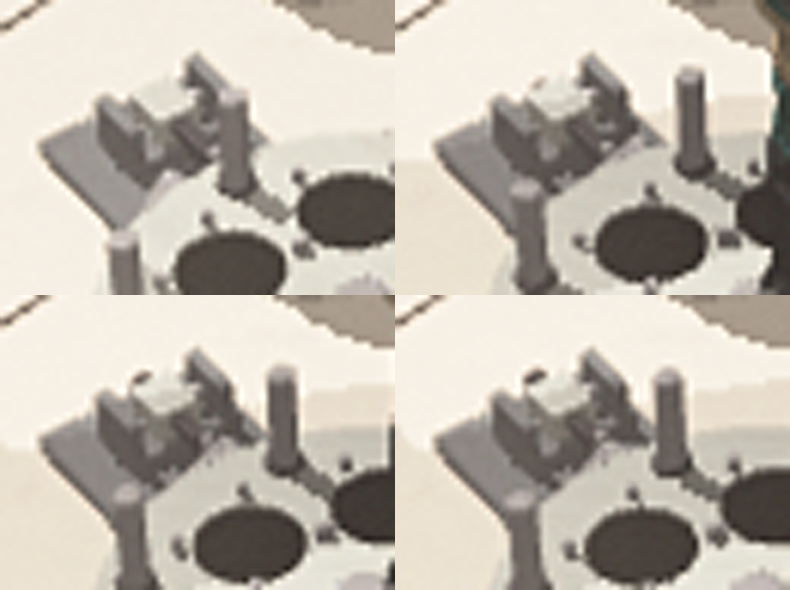

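{"api": "move_arm", "payload": {"targets": [{"dx":0,"dy":-1.5,"dz":-0.2,"ax":0,"ay":0,"az":0,"grip":0.15},{"dx":-0.1,"dy":-3,"dz":-0.4,"ax":0,"ay":0,"az":-0.02,"grip":0.15},{"dx":-0.2,"dy":-4.5,"dz":-0.5,"ax":0,"ay":0,"az":-0.03,"grip":0.15}]}}

```text
time: 6.65
eef_pos: [555.2, 3.0, 65.8]
eef_rot: [[-0.185, -0.983, -0.003], [-0.983, 0.185, -0.0], [0.001, 0.003, -1.0]]
force: [-2.8, -0.9, -1.4]
gripper_width: 0.423
```

```bash
python3 st.py;python3 ang.py 7
```

```text
t 6.65 th 1.1014 r 106.47 z 65.75 Ftan(ccw+) -2.6 Frad 1.38 Fz -1.38 w 0.423 yaw-th -0.0103 j6 -1.5
top 28 [216. 140.] r 104.3 ang 13.4 th 0.988
top 29 [184. 168.] r 104.5 ang 73.1 th 0.983
top 28 [194. 209.] r 104.6 ang 133.5 th 0.99
scene 24 [214. 156.] r 104.7 ang 74.1 th 0.999
scene 26 [195. 180.] r 105.2 ang 133.8 th 0.995
scene 34 [266. 197.] r 107.6 ang -88.7 th 0.252
scene 26 [254. 206.] r 110.9 ang -110.5 th 0.918
scene 31 [215. 205.] r 105.4 ang -166.1 th 0.997
```

```bash
python3 -c "
import cv2,numpy as np
L=[]
for n in ('scene_6','scene_7'):
    im=cv2.imread(f'pics/{n}.png')[140:190,175:240];L.append(cv2.resize(im,(395,295),interpolation=cv2.INTER_CUBIC))
for n in ('top_6','top_7'):
    im=cv2.imread(f'pics/{n}.png')[135:200,140:205];L.append(cv2.resize(im,(395,295),interpolation=cv2.INTER_CUBIC))
cv2.imwrite('pics/pw7.png',np.vstack([np.hstack(L[:2]),np.hstack(L[2:])]))
"
```

```text
(no output)
```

View pics/pw7.png

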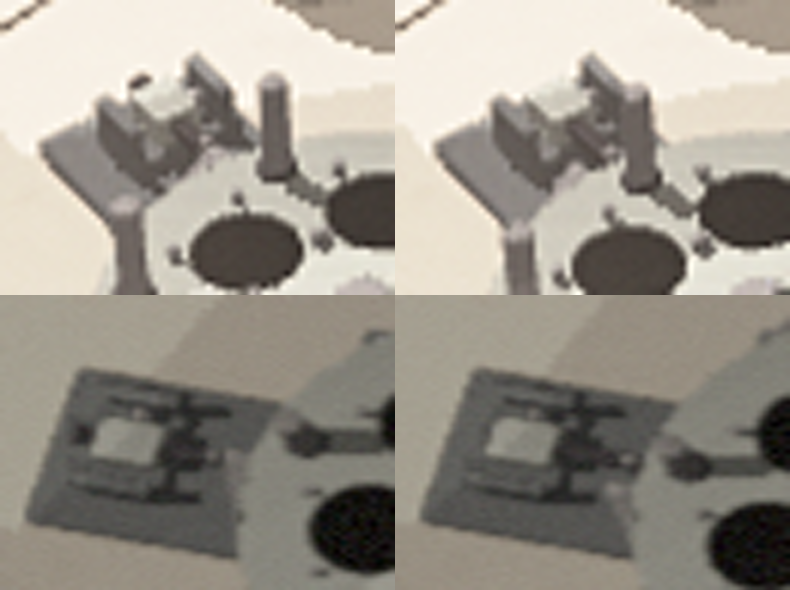

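View pics/scene_7c.png

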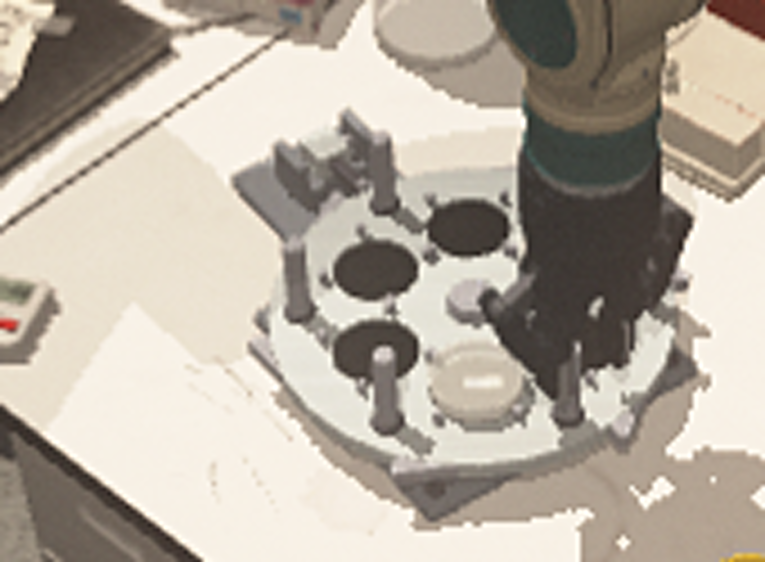

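{"api": "move_arm", "payload": {"targets": [{"dx":0,"dy":3.2,"dz":0.5,"ax":0,"ay":0,"az":0.03,"grip":0.15},{"dx":-0.2,"dy":6.4,"dz":1,"ax":0,"ay":0,"az":0.06,"grip":0.15},{"dx":-0.4,"dy":9.5,"dz":1,"ax":0,"ay":0,"az":0.09,"grip":0.15},{"dx":-0.8,"dy":12.7,"dz":1,"ax":0,"ay":0,"az":0.12,"grip":0.15},{"dx":-1.2,"dy":15.8,"dz":1,"ax":0,"ay":0,"az":0.15,"grip":0.15},{"dx":-1.5,"dy":17.9,"dz":1,"ax":0,"ay":0,"az":0.17,"grip":0.15},{"dx":-1.5,"dy":17.9,"dz":1,"ax":0,"ay":0,"az":0.17,"grip":0.15}]}}

```text
time: 7.45
eef_pos: [540.8, 7.5, 66.2]
eef_rot: [[-0.349, -0.937, 0.002], [-0.937, 0.349, -0.0], [-0.001, -0.002, -1.0]]
force: [-0.3, -0.4, -0.4]
gripper_width: 0.427
```

```bash
python3 st.py;python3 ang.py 8
```

```text
t 7.45 th 0.9594 r 105.56 z 66.25 Ftan(ccw+) -0.2 Frad 0.47 Fz -0.42 w 0.427 yaw-th -0.0394 j6 -1.32
top 28 [215. 140.] r 104.2 ang 14.6 th 1.009
top 27 [184. 169.] r 104.2 ang 74.5 th 1.006
top 27 [194. 210.] r 104.3 ang 134.3 th 1.003
scene 25 [214. 156.] r 104.8 ang 74.6 th 1.008
scene 25 [195. 180.] r 104.6 ang 134.8 th 1.012
scene 29 [215. 205.] r 105.1 ang -165.7 th 1.003
scene 26 [246. 209.] r 111.8 ang -122.6 th 0.709
```

{"api": "move_arm", "payload": {"targets": [{"dx":0,"dy":1,"dz":0.2,"ax":0,"ay":0,"az":0,"grip":0.15},{"dx":0,"dy":2,"dz":0.5,"ax":0,"ay":0,"az":0,"grip":0.15},{"dx":0,"dy":3,"dz":0.5,"ax":0,"ay":0,"az":0,"grip":0.15},{"dx":0,"dy":4,"dz":0.5,"ax":0,"ay":0,"az":0,"grip":0.15},{"dx":0,"dy":5,"dz":0.5,"ax":0,"ay":0,"az":0,"grip":0.15}]}}

```text
time: 8.05
eef_pos: [535.5, 9.1, 65.1]
eef_rot: [[-0.349, -0.937, 0.001], [-0.937, 0.349, -0.001], [0.0, -0.001, -1.0]]
force: [1.5, -1.2, -1.3]
gripper_width: 0.422
```

```bash
python3 st.py
```

```text
t 8.05 th 0.907 r 105.84 z 65.13 Ftan(ccw+) 1.86 Frad 0.6 Fz -1.31 w 0.422 yaw-th 0.0132 j6 -1.32
```

{"api": "move_arm", "payload": {"targets": [{"dx":0,"dy":0.7,"dz":0,"ax":0,"ay":0,"az":0.006,"grip":0.15},{"dx":0,"dy":1.4,"dz":0,"ax":0,"ay":0,"az":0.012,"grip":0.15},{"dx":0,"dy":2.1,"dz":0,"ax":0,"ay":0,"az":0.018,"grip":0.15}]}}

```text
time: 8.35
eef_pos: [533.3, 10.0, 65.1]
eef_rot: [[-0.366, -0.93, 0.0], [-0.93, 0.366, -0.0], [0.0, -0.0, -1.0]]
force: [0.7, -1.2, -0.9]
gripper_width: 0.427
```

```bash
python3 st.py; python3 ang.py 9|grep th
```

```text
t 8.35 th 0.8839 r 105.86 z 65.15 Ftan(ccw+) 1.11 Frad 0.8 Fz -0.91 w 0.427 yaw-th 0.0178 j6 -1.3
top 27 [216. 140.] r 104.9 ang 12.7 th 0.976
top 27 [185. 168.] r 104.4 ang 72.9 th 0.978
top 27 [193. 209.] r 104.0 ang 132.9 th 0.978
scene 25 [215. 156.] r 104.6 ang 72.6 th 0.973
scene 24 [195. 179.] r 104.5 ang 132.6 th 0.973
scene 28 [214. 204.] r 104.8 ang -167.3 th 0.974
```

{"api": "move_arm", "payload": {"targets": [{"dx":0,"dy":0.7,"dz":0,"ax":0,"ay":0,"az":0.007,"grip":0.15},{"dx":0,"dy":1.4,"dz":0,"ax":0,"ay":0,"az":0.014,"grip":0.15},{"dx":0,"dy":2.1,"dz":0,"ax":0,"ay":0,"az":0.021,"grip":0.15}]}}

```text
time: 8.75
eef_pos: [531.2, 10.9, 65.1]
eef_rot: [[-0.386, -0.923, 0.0], [-0.923, 0.386, 0.0], [-0.0, -0.0, -1.0]]
force: [1.7, -0.6, -0.8]
gripper_width: 0.426
```

```bash
python3 st.py
```

```text
t 8.75 th 0.863 r 105.85 z 65.13 Ftan(ccw+) 1.82 Frad -0.1 Fz -0.82 w 0.426 yaw-th 0.0176 j6 -1.28
```

{"api": "move_arm", "payload": {"targets": [{"dx":0,"dy":0.7,"dz":0,"ax":0,"ay":0,"az":0.007,"grip":0.15},{"dx":0,"dy":1.4,"dz":0,"ax":0,"ay":0,"az":0.014,"grip":0.15}]}}

```text
time: 8.95
eef_pos: [529.9, 11.5, 65.1]
eef_rot: [[-0.399, -0.917, 0.0], [-0.917, 0.399, 0.0], [-0.0, -0.0, -1.0]]
force: [0.9, -0.7, 0.1]
gripper_width: 0.424
```

```bash
python3 st.py
```

```text
t 8.95 th 0.8493 r 105.83 z 65.14 Ftan(ccw+) 1.15 Frad 0.3 Fz 0.1 w 0.424 yaw-th 0.0175 j6 -1.26
```

{"api": "move_arm", "payload": {"targets": [{"dx":0,"dy":0.7,"dz":0,"ax":0,"ay":0,"az":0.007,"grip":0.15},{"dx":0,"dy":1.4,"dz":0,"ax":0,"ay":0,"az":0.014,"grip":0.15},{"dx":0,"dy":2.1,"dz":0,"ax":0,"ay":0,"az":0.021,"grip":0.15}]}}

```text
time: 9.25
eef_pos: [528.0, 12.4, 65.1]
eef_rot: [[-0.418, -0.909, 0.0], [-0.909, 0.418, 0.0], [-0.0, -0.0, -1.0]]
force: [1.6, 0.2, -0.0]
gripper_width: 0.427
```

```bash
python3 st.py
```

```text
t 9.25 th 0.8294 r 105.8 z 65.15 Ftan(ccw+) 1.3 Frad -0.89 Fz -0.0 w 0.427 yaw-th 0.0165 j6 -1.24
```

{"api": "move_arm", "payload": {"targets": [{"dx":0,"dy":0.7,"dz":0,"ax":0,"ay":0,"az":0.007,"grip":0.15},{"dx":0,"dy":1.4,"dz":0,"ax":0,"ay":0,"az":0.014,"grip":0.15}]}}

```text
time: 9.45
eef_pos: [526.8, 13.0, 65.2]
eef_rot: [[-0.43, -0.903, 0.0], [-0.903, 0.43, 0.0], [-0.0, -0.0, -1.0]]
force: [2.4, 0.7, -0.5]
gripper_width: 0.422
```

```bash
python3 st.py
```

```text
t 9.45 th 0.8164 r 105.83 z 65.17 Ftan(ccw+) 1.86 Frad -1.67 Fz -0.46 w 0.422 yaw-th 0.0155 j6 -1.22
```

{"api": "move_arm", "payload": {"targets": [{"dx":0,"dy":0.7,"dz":0,"ax":0,"ay":0,"az":0.007,"grip":0.15},{"dx":0,"dy":1.4,"dz":0,"ax":0,"ay":0,"az":0.014,"grip":0.15}]}}

```text
time: 9.65
eef_pos: [526.2, 13.4, 65.2]
eef_rot: [[-0.443, -0.896, 0.002], [-0.896, 0.443, -0.0], [-0.001, -0.002, -1.0]]
force: [4.1, -0.5, -2.9]
gripper_width: 0.421
```

```bash
python3 st.py
```

```text
t 9.65 th 0.81 r 105.73 z 65.22 Ftan(ccw+) 3.91 Frad -1.38 Fz -2.94 w 0.421 yaw-th 0.0077 j6 -1.21
```

{"api": "move_arm", "payload": {"targets": [{"dx":0,"dy":0.7,"dz":0,"ax":0,"ay":0,"az":0.007,"grip":0.15},{"dx":0,"dy":1.4,"dz":0,"ax":0,"ay":0,"az":0.014,"grip":0.15}]}}

```text
time: 9.85
eef_pos: [525.7, 13.7, 65.3]
eef_rot: [[-0.456, -0.89, 0.003], [-0.89, 0.456, -0.001], [-0.001, -0.003, -1.0]]
force: [6.4, -0.9, -4.2]
gripper_width: 0.425
```

```bash
python3 st.py; python3 ang.py 10|grep th
```

```text
t 9.85 th 0.804 r 105.66 z 65.33 Ftan(ccw+) 6.13 Frad -2.12 Fz -4.24 w 0.425 yaw-th -0.0004 j6 -1.19
top 25 [219. 139.] r 104.7 ang 8.1 th 0.895
top 28 [186. 164.] r 104.3 ang 68.2 th 0.897
top 28 [191. 206.] r 104.6 ang 128.5 th 0.901
scene 25 [218. 155.] r 103.9 ang 68.0 th 0.893
scene 25 [195. 177.] r 104.9 ang 128.2 th 0.897
scene 30 [211. 203.] r 105.0 ang -172.2 th 0.89
```

{"api": "move_arm", "payload": {"targets": [{"dx":0,"dy":0.4,"dz":0,"ax":0,"ay":0,"az":0,"grip":0.15},{"dx":0,"dy":0.8,"dz":0,"ax":0,"ay":0,"az":0,"grip":0.15},{"dx":0,"dy":1.2,"dz":0,"ax":0,"ay":0,"az":0,"grip":0.15},{"dx":0,"dy":1.6,"dz":0,"ax":0,"ay":0,"az":0,"grip":0.15}]}}

```text
time: 10.35
eef_pos: [525.1, 14.0, 65.3]
eef_rot: [[-0.456, -0.89, 0.004], [-0.89, 0.456, -0.002], [-0.001, -0.005, -1.0]]
force: [8.2, -2.2, -6.5]
gripper_width: 0.424
```

```bash
python3 st.py
```

```text
t 10.35 th 0.7982 r 105.72 z 65.32 Ftan(ccw+) 8.31 Frad -1.86 Fz -6.54 w 0.424 yaw-th 0.0053 j6 -1.19
```

{"api": "move_arm", "payload": {"targets": [{"dx":0,"dy":0.4,"dz":0,"ax":0,"ay":0,"az":0,"grip":0.15},{"dx":0,"dy":0.8,"dz":0,"ax":0,"ay":0,"az":0,"grip":0.15},{"dx":0,"dy":1.1,"dz":0,"ax":0,"ay":0,"az":0,"grip":0.15},{"dx":0,"dy":1.1,"dz":0,"ax":0,"ay":0,"az":0,"grip":0.15}]}}

```text
time: 10.75
eef_pos: [524.7, 14.1, 65.3]
eef_rot: [[-0.456, -0.89, 0.005], [-0.89, 0.456, -0.002], [-0.0, -0.006, -1.0]]
force: [9.3, -2.4, -7.8]
gripper_width: 0.426
```

```bash
python3 st.py
```

```text
t 10.75 th 0.7943 r 105.78 z 65.32 Ftan(ccw+) 9.34 Frad -2.15 Fz -7.76 w 0.426 yaw-th 0.0091 j6 -1.19
```

{"api": "move_arm", "payload": {"targets": [{"dx":0,"dy":0.2,"dz":0,"ax":0,"ay":0,"az":0,"grip":0.15},{"dx":0,"dy":0.2,"dz":0,"ax":0,"ay":0,"az":0,"grip":0.15},{"dx":0,"dy":0.2,"dz":0,"ax":0,"ay":0,"az":0,"grip":0.15},{"dx":0,"dy":0.2,"dz":0,"ax":0,"ay":0,"az":0,"grip":0.15},{"dx":0,"dy":0.2,"dz":0,"ax":0,"ay":0,"az":0,"grip":0.15},{"dx":0,"dy":0.2,"dz":0,"ax":0,"ay":0,"az":0,"grip":0.15}]}}

```text
time: 11.35
eef_pos: [524.7, 14.1, 65.3]
eef_rot: [[-0.456, -0.89, 0.006], [-0.89, 0.456, -0.003], [-0.0, -0.006, -1.0]]
force: [9.5, -3.5, -7.7]
gripper_width: 0.424
```

```bash
python3 st.py; python3 ang.py 11|grep th
```

```text
t 11.35 th 0.7942 r 105.8 z 65.34 Ftan(ccw+) 10.0 Frad -1.29 Fz -7.72 w 0.424 yaw-th 0.0091 j6 -1.19
top 29 [220. 139.] r 103.9 ang 7.8 th 0.889
top 28 [186. 164.] r 104.5 ang 68.0 th 0.893
top 27 [191. 206.] r 104.6 ang 127.4 th 0.883
scene 27 [218. 155.] r 104.4 ang 67.8 th 0.889
scene 27 [195. 177.] r 104.8 ang 127.6 th 0.885
scene 29 [211. 203.] r 104.8 ang -172.2 th 0.889
```

{"api": "move_arm", "payload": {"targets": [{"dx":0,"dy":0,"dz":0,"ax":0,"ay":0,"az":0,"grip":0.15},{"dx":0,"dy":0,"dz":0,"ax":0,"ay":0,"az":0,"grip":0.15},{"dx":0,"dy":0,"dz":0,"ax":0,"ay":0,"az":0,"grip":0.15},{"dx":0,"dy":0,"dz":0,"ax":0,"ay":0,"az":0,"grip":0.15}]}}

```text
time: 11.85
eef_pos: [524.7, 14.1, 65.3]
eef_rot: [[-0.456, -0.89, 0.006], [-0.89, 0.456, -0.003], [-0.0, -0.006, -1.0]]
force: [9.9, -3.0, -8.3]
gripper_width: 0.425
```

```bash
python3 st.py
```

```text
t 11.85 th 0.794 r 105.8 z 65.3 Ftan(ccw+) 10.17 Frad -1.9 Fz -8.35 w 0.425 yaw-th 0.0093 j6 -1.19
```

{"api": "move_arm", "payload": {"targets": [{"dx":0,"dy":-0.3,"dz":0,"ax":0,"ay":0,"az":0,"grip":0.15},{"dx":0,"dy":-0.6,"dz":0,"ax":0,"ay":0,"az":0,"grip":0.15},{"dx":0,"dy":-0.9,"dz":0,"ax":0,"ay":0,"az":0,"grip":0.15},{"dx":0,"dy":-1.2,"dz":0,"ax":0,"ay":0,"az":0,"grip":0.15},{"dx":0,"dy":-1.5,"dz":0,"ax":0,"ay":0,"az":0,"grip":0.15},{"dx":0,"dy":-1.8,"dz":0,"ax":0,"ay":0,"az":0,"grip":0.15},{"dx":0,"dy":-2.1,"dz":0,"ax":0,"ay":0,"az":0,"grip":0.15},{"dx":0,"dy":-2.4,"dz":0,"ax":0,"ay":0,"az":0,"grip":0.15},{"dx":0,"dy":-2.7,"dz":0,"ax":0,"ay":0,"az":0,"grip":0.15},{"dx":0,"dy":-3.0,"dz":0,"ax":0,"ay":0,"az":0,"grip":0.15}]}}

```text
time: 12.85
eef_pos: [525.4, 13.8, 65.3]
eef_rot: [[-0.456, -0.89, 0.002], [-0.89, 0.456, -0.0], [-0.001, -0.002, -1.0]]
force: [5.6, 0.5, -2.6]
gripper_width: 0.428
```

```bash
python3 st.py
```

```text
t 12.85 th 0.8011 r 105.71 z 65.29 Ftan(ccw+) 4.7 Frad -3.02 Fz -2.61 w 0.428 yaw-th 0.0028 j6 -1.19
```

{"api": "move_arm", "payload": {"targets": [{"dx":0,"dy":-0.2,"dz":0,"ax":0,"ay":0,"az":0,"grip":0.15},{"dx":0,"dy":-0.4,"dz":0,"ax":0,"ay":0,"az":0,"grip":0.15},{"dx":0,"dy":-0.6,"dz":0,"ax":0,"ay":0,"az":0,"grip":0.15},{"dx":0,"dy":-0.8,"dz":0,"ax":0,"ay":0,"az":0,"grip":0.15},{"dx":0,"dy":-1.0,"dz":0,"ax":0,"ay":0,"az":0,"grip":0.15},{"dx":0,"dy":-1.2,"dz":0,"ax":0,"ay":0,"az":0,"grip":0.15},{"dx":0,"dy":-1.4,"dz":0,"ax":0,"ay":0,"az":0,"grip":0.15},{"dx":0,"dy":-1.6,"dz":0,"ax":0,"ay":0,"az":0,"grip":0.15},{"dx":0,"dy":-1.8,"dz":0,"ax":0,"ay":0,"az":0,"grip":0.15},{"dx":0,"dy":-2.0,"dz":0,"ax":0,"ay":0,"az":0,"grip":0.15}]}}

```text
time: 13.85
eef_pos: [525.6, 12.9, 65.1]
eef_rot: [[-0.455, -0.89, -0.001], [-0.89, 0.455, -0.0], [0.001, 0.001, -1.0]]
force: [2.7, -0.8, 1.4]
gripper_width: 0.428
```

```bash
python3 st.py
```

```text
t 13.85 th 0.807 r 106.45 z 65.07 Ftan(ccw+) 2.81 Frad -0.5 Fz 1.41 w 0.428 yaw-th -0.0029 j6 -1.2
```

{"api": "move_arm", "payload": {"targets": [{"dx":0,"dy":-0.15,"dz":0,"ax":0,"ay":0,"az":0,"grip":0.15},{"dx":0,"dy":-0.3,"dz":0,"ax":0,"ay":0,"az":0,"grip":0.15},{"dx":0,"dy":-0.45,"dz":0,"ax":0,"ay":0,"az":0,"grip":0.15},{"dx":0,"dy":-0.6,"dz":0,"ax":0,"ay":0,"az":0,"grip":0.15},{"dx":0,"dy":-0.75,"dz":0,"ax":0,"ay":0,"az":0,"grip":0.15},{"dx":0,"dy":-0.9,"dz":0,"ax":0,"ay":0,"az":0,"grip":0.15},{"dx":0,"dy":-1.05,"dz":0,"ax":0,"ay":0,"az":0,"grip":0.15},{"dx":0,"dy":-1.2,"dz":0,"ax":0,"ay":0,"az":0,"grip":0.15},{"dx":0,"dy":-1.35,"dz":0,"ax":0,"ay":0,"az":0,"grip":0.15},{"dx":0,"dy":-1.5,"dz":0,"ax":0,"ay":0,"az":0,"grip":0.15}]}}

```text
time: 14.85
eef_pos: [527.0, 12.5, 64.9]
eef_rot: [[-0.455, -0.89, -0.001], [-0.89, 0.455, 0.0], [0.0, 0.001, -1.0]]
force: [-0.4, 0.6, -0.6]
gripper_width: 0.425
```

```bash
python3 st.py;python3 ang.py 12|grep th
```

```text
t 14.85 th 0.8202 r 106.18 z 64.86 Ftan(ccw+) -0.63 Frad -0.32 Fz -0.63 w 0.425 yaw-th -0.0158 j6 -1.2
top 26 [219. 139.] r 104.2 ang 8.9 th 0.909
top 29 [186. 165.] r 104.4 ang 68.8 th 0.907
top 30 [191. 207.] r 104.5 ang 129.0 th 0.91
scene 23 [217. 155.] r 104.9 ang 69.1 th 0.912
scene 29 [195. 178.] r 105.0 ang 128.8 th 0.907
scene 30 [212. 203.] r 104.3 ang -171.5 th 0.901
scene 23 [241. 210.] r 113.6 ang -129.2 th 0.593
```

```bash
cat > reg.py <<'E'
# rotation of disc between saved top/scene frames by matching post-top + disc intensity: ECC in rectified disc plane
from h import *
import sys,scipy.optimize as so
def rect(c,im,cen,z=40,R=125,s=2):
    g=np.arange(-R,R+.1,1/s);X,Y=np.meshgrid(g,g)
    P=np.stack([cen[0]+X,cen[1]+Y,np.full_like(X,z)],-1).reshape(-1,3)
    m=proj(c,P).astype(np.float32).reshape(*X.shape,2)
    return cv2.remap(im,m[...,0],m[...,1],cv2.INTER_CUBIC),X,Y
def polar(im,X,Y,s=2,R=125):
    # sample on polar grid at pocket radii (flat features): r 30..97
    th=np.radians(np.arange(0,360,.1));r=np.arange(36,100,1.)
    x=(r[:,None]*np.cos(th)+R)*s;y=(r[:,None]*np.sin(th)+R)*s
    return cv2.remap(im,x.astype(np.float32),y.astype(np.float32),cv2.INTER_LINEAR)
c=eyes.camera('top')
cen=(575.7,109.)
def prof(f):
    im=cv2.cvtColor(cv2.imread(f),cv2.COLOR_BGR2GRAY).astype(np.float32);a,X,Y=rect(c,im,cen);return polar(a,X,Y)
fs=sys.argv[1:]
ref=prof(fs[0])
# sector: visible pockets at world angles 50..185
i0,i1=500,1800
for f in fs[1:]:
    q=prof(f);best=[]
    for k in range(-150,151):
        a=ref[:,i0:i1];b=q[:,i0+k:i1+k];best.append(np.corrcoef(a.ravel(),b.ravel())[0,1])
    j=int(np.argmax(best));j=min(max(j,1),299);y=best[j-1:j+2];d=.5*(y[0]-y[2])/(y[0]-2*y[1]+y[2])
    print(f,'dth',round(np.radians((j+d-150)*.1),4),round(max(best),4))
E
python3 reg.py pics/top_12.png pics/top_9.png pics/top_10.png pics/top_11.png pics/top_12.png; python3 st.py; python3 ang.py 13|grep th
```

```text
pics/top_9.png dth 0.0723 0.9914
pics/top_10.png dth -0.0112 0.9928
pics/top_11.png dth -0.0211 0.9928
pics/top_12.png dth -0.0 1.0
t 15.0 th 0.8228 r 106.13 z 65.01 Ftan(ccw+) -0.12 Frad -0.05 Fz 0.36 w 0.422 yaw-th -0.0185 j6 -1.2
top 25 [219. 139.] r 104.1 ang 8.8 th 0.907
top 30 [186. 165.] r 104.4 ang 68.9 th 0.908
top 29 [191. 207.] r 104.6 ang 128.8 th 0.907
scene 23 [217. 155.] r 105.2 ang 68.8 th 0.907
scene 26 [195. 177.] r 104.8 ang 128.7 th 0.905
scene 29 [212. 203.] r 104.7 ang -171.3 th 0.905
scene 21 [240. 210.] r 112.7 ang -130.3 th 0.574
```

{"api": "move_arm", "payload": {"targets": [{"dx":0,"dy":0.4,"dz":0,"ax":0,"ay":0,"az":0,"grip":0.15},{"dx":0,"dy":0.8,"dz":0,"ax":0,"ay":0,"az":0,"grip":0.15},{"dx":0,"dy":1.2,"dz":0,"ax":0,"ay":0,"az":0,"grip":0.15},{"dx":0,"dy":1.6,"dz":0,"ax":0,"ay":0,"az":0,"grip":0.15},{"dx":0,"dy":2.0,"dz":0,"ax":0,"ay":0,"az":0,"grip":0.15},{"dx":0,"dy":2.0,"dz":0,"ax":0,"ay":0,"az":0,"grip":0.15}]}}

```text
time: 15.7
eef_pos: [526.3, 13.0, 65.1]
eef_rot: [[-0.455, -0.89, 0.001], [-0.89, 0.455, -0.001], [0.0, -0.001, -1.0]]
force: [3.3, -2.2, -3.0]
gripper_width: 0.427
```

```bash
python3 st.py; python3 ang.py 14|grep xx; python3 reg.py pics/top_12.png pics/top_13.png pics/top_14.png
```

```text
t 15.7 th 0.8123 r 106.08 z 65.15 Ftan(ccw+) 3.96 Frad 0.48 Fz -3.01 w 0.427 yaw-th -0.0082 j6 -1.2
pics/top_13.png dth -0.0001 0.997
pics/top_14.png dth -0.0006 0.9967
```

{"api": "move_arm", "payload": {"targets": [{"dx":0,"dy":-0.2,"dz":0,"ax":0,"ay":0,"az":0,"grip":0.15},{"dx":0,"dy":-0.4,"dz":0,"ax":0,"ay":0,"az":0,"grip":0.15},{"dx":0,"dy":-0.6,"dz":0,"ax":0,"ay":0,"az":0,"grip":0.15},{"dx":0,"dy":-0.8,"dz":0,"ax":0,"ay":0,"az":0,"grip":0.15},{"dx":0,"dy":-1.0,"dz":0,"ax":0,"ay":0,"az":0,"grip":0.15},{"dx":0,"dy":-1.2,"dz":0,"ax":0,"ay":0,"az":0,"grip":0.15},{"dx":0,"dy":-1.4,"dz":0,"ax":0,"ay":0,"az":0,"grip":0.15},{"dx":0,"dy":-1.6,"dz":0,"ax":0,"ay":0,"az":0,"grip":0.15},{"dx":0,"dy":-1.8,"dz":0,"ax":0,"ay":0,"az":0,"grip":0.15},{"dx":0,"dy":-2.0,"dz":0,"ax":0,"ay":0,"az":0,"grip":0.15}]}}

```text
time: 16.85
eef_pos: [527.0, 12.6, 64.9]
eef_rot: [[-0.455, -0.89, -0.001], [-0.89, 0.455, 0.0], [-0.0, 0.001, -1.0]]
force: [0.3, -0.1, -0.8]
gripper_width: 0.427
```

```bash
python3 st.py; python3 ang.py 15|grep xx; python3 reg.py pics/top_12.png pics/top_15.png
```

```text
t 16.85 th 0.8199 r 106.11 z 64.92 Ftan(ccw+) 0.29 Frad -0.01 Fz -0.81 w 0.427 yaw-th -0.0155 j6 -1.2
pics/top_15.png dth 0.0 0.9967
```

{"api": "move_arm", "payload": {"targets": [{"dx":0,"dy":-1,"dz":0,"ax":0,"ay":0,"az":0,"grip":0.15},{"dx":0,"dy":-3,"dz":0,"ax":0,"ay":0,"az":0,"grip":0.15},{"dx":-0.2,"dy":-6,"dz":0,"ax":0,"ay":0,"az":-0.03,"grip":0.15},{"dx":-0.4,"dy":-9,"dz":0,"ax":0,"ay":0,"az":-0.07,"grip":0.15},{"dx":-0.4,"dy":-9,"dz":0,"ax":0,"ay":0,"az":-0.07,"grip":0.15},{"dx":-0.4,"dy":-9,"dz":0,"ax":0,"ay":0,"az":-0.07,"grip":0.15}]}}

```text
time: 17.6
eef_pos: [535.6, 8.6, 65.1]
eef_rot: [[-0.393, -0.92, -0.0], [-0.92, 0.393, 0.0], [-0.0, 0.0, -1.0]]
force: [-0.7, 0.6, -0.3]
gripper_width: 0.424
```

```bash
python3 st.py; python3 ang.py 16|grep xx; python3 reg.py pics/top_12.png pics/top_16.png
```

```text
t 17.6 th 0.909 r 106.29 z 65.06 Ftan(ccw+) -0.83 Frad -0.35 Fz -0.29 w 0.424 yaw-th -0.0357 j6 -1.27
pics/top_16.png dth -0.0002 0.9971
```

Table unmoved and the tool is centred over the post. Lifting.

{"api": "move_arm", "payload": {"targets": [{"dx":0,"dy":0,"dz":-8,"ax":0,"ay":0,"az":0,"grip":0.15},{"dx":0,"dy":0,"dz":-20,"ax":0,"ay":0,"az":0,"grip":0.15},{"dx":0,"dy":0,"dz":-40,"ax":0,"ay":0,"az":0,"grip":0.15},{"dx":0,"dy":0,"dz":-70,"ax":0,"ay":0,"az":0,"grip":0.15},{"dx":0,"dy":0,"dz":-110,"ax":0,"ay":0,"az":0,"grip":0.15},{"dx":0,"dy":0,"dz":-150,"ax":0,"ay":0,"az":0,"grip":0.15},{"dx":50,"dy":0,"dz":-160,"ax":0,"ay":0,"az":0,"grip":0.15},{"dx":90,"dy":0,"dz":-160,"ax":0,"ay":0,"az":0,"grip":0.15},{"dx":90,"dy":0,"dz":-160,"ax":0,"ay":0,"az":0,"grip":0.15}]}}

```text
time: 18.65
eef_pos: [499.6, -77.3, 227.4]
eef_rot: [[-0.396, -0.918, 0.003], [-0.918, 0.396, -0.002], [0.001, -0.003, -1.0]]
force: [1.1, 0.4, -0.4]
gripper_width: 0.43
```

```bash
python3 st.py; python3 ang.py 17|grep th; python3 reg.py pics/top_12.png pics/top_17.png
```

```text
t 18.65 th 0.8957 r 199.46 z 227.42 Ftan(ccw+) 0.9 Frad -0.74 Fz -0.45 w 0.43 yaw-th -0.026 j6 -1.44
top 24 [219. 139.] r 104.4 ang 8.8 th 0.906
top 26 [258. 154.] r 104.1 ang -51.4 th 0.904
top 27 [186. 165.] r 104.6 ang 68.6 th 0.903
top 27 [265. 195.] r 104.4 ang -111.1 th 0.909
top 28 [191. 207.] r 104.5 ang 128.9 th 0.909
top 22 [231. 222.] r 104.4 ang -171.3 th 0.905
scene 26 [217. 155.] r 104.3 ang 69.1 th 0.912
scene 26 [195. 177.] r 105.0 ang 128.5 th 0.901
scene 27 [273. 179.] r 104.4 ang -51.0 th 0.911
scene 30 [211. 203.] r 104.6 ang -171.6 th 0.899
scene 30 [253. 205.] r 105.4 ang -111.6 th 0.901
pics/top_17.png dth -0.0003 0.9925
```

View pics/scene_17.png

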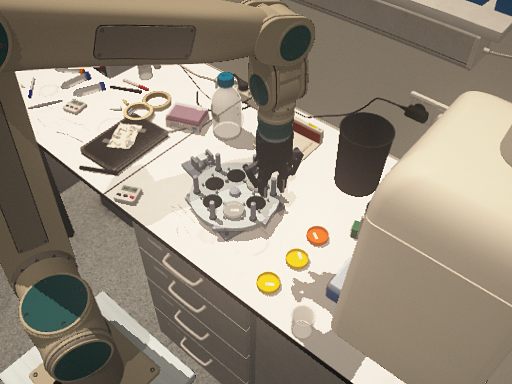

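View pics/top_17.png

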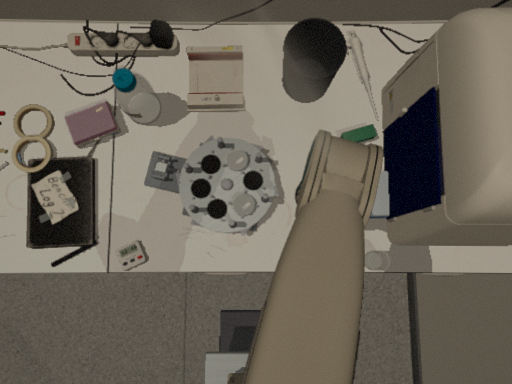

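```bash
python3 -c "
from plant import workorder
print(workorder.hand_in())"
```

```text
the job is handed in; nothing more can be done
None
```

The table is one station on, with its tooth still bearing on the pawl, and the job was handed in at about 18.7 s of the 64 s allowed. The hand-in gave no verdict.

**Index:** With the fingers astride one post, I pushed the table counter-clockwise. The pawl visibly lifted, then dropped in behind the next tooth; the picture just after showed the table at about 0.99 rad. The climb took about 22 N at the post, more than the roughly 11 N your description implies. I found no cause for that other than the ramp.

**Press:** I turned the table back until the tooth met the pawl at about 0.906 rad. I then held 9.3 to 10.2 N on the post for about 1.1 s. By my estimate that pushed the pawl 2.3 to 2.7 mm on its buffer spring, inside the light range.

**Ease off:** I eased the force off over about 3 s. The camera angle could not show for certain that the tooth was still bearing, because it sat right at the estimated contact point. So I pressed again to about 4 N. The table barely moved (0.0006 rad), which a free table would not do, so I took it that the tooth was still bearing. I then eased off slowly again. This second short press was not part of the job as you described it.

**Last checks:** After I backed off and lifted clear, the table stood within 0.0003 rad of where it had been left, at about 0.906 rad. Both clear dishes are in their pockets. The timer stands where it was. The beaker and slide box also look unmoved, though the arm partly hid the slide box in the last top picture.

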